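# Take the orange parts pot off its nest

### The job

The wheel bearings are about to come out and need a pot of their own. Lift the orange parts pot straight up out of the grey base it is nested in, without taking the base along, and set it down gently, upright, on the floor of the green tray, letting go only once it stands there. Leave the grey base and the nested blue pot where they are.

Things in the scene. Friction and masses are not known exactly. Their poses are not given: they have to be found in the camera images.
- orange_pot: Orange plastic pot, loose, 75 mm high, 60 to 120 g. Skirt 46 mm in diameter up to 30 mm; above it an open cup 55 mm in outer diameter, 3 mm wall, 30 to 75 mm. Origin: centre of underside; z up. At the start the skirt is nested in the grey base, its shoulder on the rim; only the cup shows. Rubber bumps hold it: about 3 to 6 N pulls it up, free after 30 mm. Grip the cup from above, any direction.
- grey_base: Grey round holder under the orange pot: wide dark steel foot (84 mm diameter, 12 mm high) and a grey tube (59 mm outer diameter), 60 mm high in all, 0.6 kg, loose on the bench. Origin: centre of the underside; z up. The nested pot's origin is 30 mm above it on the same axis. An identical holder carries the blue pot.
- blue_pot: Blue pot, the same shape and size as the orange one, nested in its own grey holder in the same way. Origin: centre of its underside; z up. To be left alone.
- tray: Green shallow square tray fixed to the bench, 145 x 145 mm outside, 14 mm high, walls and floor 5 mm thick (135 mm square inside, 9 mm deep). Origin: centre of its underside, at bench height; x and y along its sides, z up.

How it is judged (in metres and radians):
On the way:
1. the orange pot is lifted clear out of the grey base, upright, and the base stays standing on the bench (z of orange_pot in the frame of grey_base above 0.065 m and angle between orange_pot's own z axis and vertical below 0.3 rad and height (world z) of grey_base below 0.01 m and angle between grey_base's own z axis and vertical below 0.18 rad), for 0.1 s.
At the end, for the whole second after the job is handed in: The orange pot stands upright (within 10 degrees), released and at rest, with its whole underside on the floor of the green tray (axis within 46 mm of the tray's centre along either side); the grey base stands within 30 mm of where it was, and the nested blue pot too (x of orange_pot in the frame of tray between -0.046 and 0.046 m and y of orange_pot in the frame of tray between -0.046 and 0.046 m and z of orange_pot in the frame of tray between -0.001 and 0.012 m and angle between each of orange_pot, grey_base's own z axis and vertical below 0.18 rad and linear speed of orange_pot below 0.02 m/s and contact force between the fingers and orange_pot below 0.05 N and distance of each of grey_base, blue_pot from where it was at the start of the episode below 0.03 m); the robot touches nothing.
It fails at once if the grey base is lifted off the bench with the pot (more than 15 mm), tipped more than 20 degrees or pushed more than 30 mm (height (world z) of grey_base above 0.015 m or angle between grey_base's own z axis and vertical above 0.35 rad or distance of grey_base from where it was at the start of the episode above 0.03 m).
It fails at once if the blue pot is moved more than 30 mm (distance of blue_pot from where it was at the start of the episode above 0.03 m).
It fails at once if the orange pot is let go more than 15 mm above the tray's floor, over the tray (horizontal distance between orange_pot and tray below 0.1 m and z of orange_pot in the frame of tray above 0.02 m and contact force between the fingers and orange_pot below 0.02 N).
It fails at once if the orange pot meets the tray's floor faster than 0.4 m/s (dropped or slammed) (horizontal distance between orange_pot and tray below 0.1 m and z of orange_pot in the frame of tray below 0.015 m and linear speed of orange_pot above 0.4 m/s).
It fails at once if the orange pot is tipped more than 30 degrees (angle between orange_pot's own z axis and vertical above 0.52 rad).
It also fails if it takes over 38 s, if anything falls off the work surface, if the arm or the gripper's body presses on something with over 40 N, if the wrist force passes 120 N, or if a joint passes its speed limit or range.

### The arm

A 7-joint arm with a two-finger parallel gripper is mounted at the origin on the work surface. World frame = base frame: x ahead of the robot, y to its left, z up, the work surface at z = 0. Lengths are in mm, angles in rad, forces in N, time in s.
With the tool pointing down it reaches from about 400 to 875 mm from the base axis. Payload 4.4 kg.
Tool frame: the origin (TCP) lies at the very end of the fingers, on their centre line; the grasp point (between the pads) lies 19 mm behind it; z points along the fingers, y is the line along which they close (so a half turn about z gives the same grasp; the last joint's range is limited). The gripper opens to 85 mm and grips with 20 to 120 N. Pads are 22 mm wide; open, the fingers measure 114 mm over their backs; the gripper's body (76 mm by 85 mm) begins 54 mm behind the grasp point. The pads swing forward as they close: fully open they stand 13 mm farther back than shut.
Start: joints at [1.146, 0.628, 0.038, 1.517, -0.027, 0.996, -0.02], TCP at [228.276, -608.611, 231.313] pointing down, gripper open.
Joint ranges: [-3.06, 3.06], [-0.37, 2.12], [-1.25, 1.32], [0.18, 2.47], [-1.1, 4.24], [0.23, 1.98], [-2.94, 2.94]. Speed limits (rad/s): [2.57, 2.57, 3.14, 3.14, 3.14, 3.14, 3.14].

### API

Orientations are given as [roll, pitch, yaw] about the fixed x, y, z axes, in that order (R = Rz(yaw) Ry(pitch) Rx(roll)).
In Python, from cell import read_state, get_image, camera_params, finish_job gives the robot as it stands.
- The arm moves only by the tool arm_command, never from a script. Its argument "deltas" is a list of rows, each an object of numbers: "dx", "dy", "dz": the shift along the world's x, y, z in m; "yaw": the turn about the world's z in degrees; "jaw": the opening, from 0 (shut) to 1 (fully open). A call has 1 to 20 rows; each row is the pose to reach, as a shift and turn from the pose commanded when the call began; what a row does not reach only later rows make up. A row lasts 1/10 s, in which the tool goes at most 50 mm and 8.59 degrees, less where a joint would pass 70% of its speed; a pose out of reach is approached as far as the arm can. A call with a gripper value outside its range is refused whole. The fingers move at their own pace and stop on an object; the grip force is fixed at half the most. Time passes only in rows, so rows that repeat a pose let the fingers close. It gives the time, the measured TCP pose, the force, the opening and the grip force at its end, in the units of the state.
- read_state(): the state, without advancing time (a new reading comes with each control period).
- get_image(name): name is "side" or "top" or "wrist"; returns (picture, depth): 480x640x3 uint8, red, green, blue; 480x640 float32, mm along the optical axis (not along the pixel's ray), 0 where there is no reading.
- camera_params(name): a dict with "camera_matrix" (3x3 intrinsics, pixels), "extrinsics" (4x4, takes a point from camera to world coordinates). Camera axes: x right, y down, z forward; pixel columns grow to the right and rows downward; lengths in mm; the calibration is good to about 2 mm. A picture is of the moment at which its call begins: read the wrist's pose just before it. camera_params takes no time and is no camera call; for the wrist camera it gives the pose at the moment of the call.
- finish_job(): hands the job in; it is judged then, once.
The state is a dict: "clock": time; "qpos": joint angles; "qd": joint speeds; "tau": joint torques, N m; "eef_pos": TCP position; "tool_rot": TCP orientation; "force": force on the tool from outside, world axes, zero at the start; "torque": the same for the moment, N m; "width": finger opening in mm; "gripper_force": force on a finger pad.
Only numpy, scipy, OpenCV 4.12 (cv2) and the standard library are available. Lean on these libraries where they do the work, as an engineer would, in place of code of your own. Each camera call takes 0.05 s, during which the arm holds its last target. There are 200 camera calls.

## Working session

There is one attempt and no reset: what is moved stays moved. The work goes in short steps, Python scripts to look and compute and a tool call to move; the robot and the scene stay as the last step left them, time stands still between calls to the robot, and variables do not carry over. Pictures are saved under pics/ and viewed, at most 10 in all, crops included, and the job is handed in when it is done.

Besides the shell and the picture viewer there is one more tool, called after ">>>" in YAML: its name, and indented under it one key for each argument. arm_command: Moves the arm, as the interface text tells. Its arguments: {"type":"object","properties":{"deltas":{"type":"array"}},"required":["deltas"]}

```bash
mkdir -p pics; python3 - <<'E'
from cell import *
import cv2,numpy as np
s=read_state();print(s['clock'],s['eef_pos'],s['tool_rot'],s['width'])
ims=[]
for n in("side","top"):
    p,d=get_image(n);c=camera_params(n);np.savez(n+'.npz',p=p,d=d,K=c["camera_matrix"],T=c["extrinsics"])
    ims.append(cv2.resize(p,(400,300)))
    print(n,np.round(c["extrinsics"],2).tolist())
cv2.imwrite('pics/a.png',np.hstack(ims)[:,:,::-1])
E
```

```text
0.0 [ 228.05995801 -608.00826785  230.39378889] [-3.13968385e+00  1.69510290e-05  3.58850315e-01] 85.71325189569734
side [[-0.85, -0.31, 0.43, 134.49], [-0.53, 0.51, -0.67, 622.89], [-0.02, -0.8, -0.6, 643.58], [0.0, 0.0, 0.0, 1.0]]
top [[0.02, -0.99, 0.16, 425.34], [-1.0, -0.02, -0.02, -4.5], [0.02, -0.16, -0.99, 828.79], [0.0, 0.0, 0.0, 1.0]]
```

View pics/a.png

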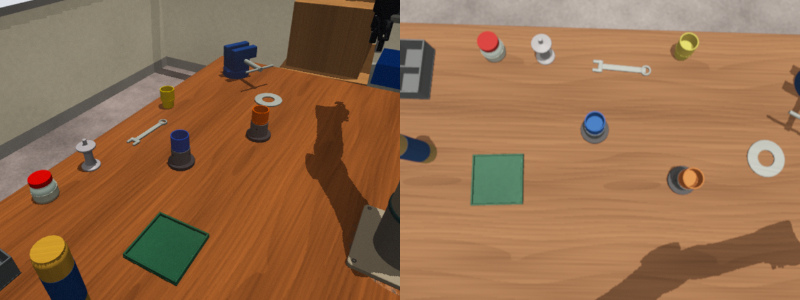

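The left view (side) has the orange pot near (260,115), the blue pot near (180,142) and the green tray near (167,247). In the right view (top), at full resolution, they are at about orange (464,285), blue (313,199) and tray (157,287).

```bash
python3 - <<'E'
import cv2,numpy as np
H={'orange':((5,150,90),(16,255,255)),'blue':((105,130,60),(125,255,255)),'green':((65,80,30),(90,255,255))}
for n in("top","side"):
    z=np.load(n+'.npz');p,d,K,T=z['p'],z['d'],z['K'],z['T']
    hsv=cv2.cvtColor(p,cv2.COLOR_RGB2HSV)
    def ray(uv,h):
        r=T[:3,:3]@np.linalg.inv(K)@np.array([*uv,1.]);return T[:3,3]+r*(h-T[2,3])/r[2]
    for k,(lo,hi) in H.items():
        m=cv2.inRange(hsv,lo,hi)
        if k=='orange': m&=cv2.inRange(hsv,(3,215,60),(16,255,255))
        nn,L,st,ce=cv2.connectedComponentsWithStats(m)
        for i in range(1,nn):
            if st[i,4]<150: continue
            v,u=np.nonzero((L==i)&(d>0));D=d[v,u]
            P=(np.linalg.inv(K)@np.vstack([u,v,np.ones_like(u)])*D).T@T[:3,:3].T+T[:3,3]
            out=''
            if k=='green':
                out=np.r_['0,2',[ray(c,14)[:2] for c in cv2.boxPoints(cv2.minAreaRect(np.c_[u,v].astype(np.float32)))]].round(0).tolist() ; out=(out,np.mean(out,0))
            else:
                t=P[P[:,2]>np.percentile(P[:,2],98)-6]
                # circle fit to rim points' hull
                c,r=cv2.minEnclosingCircle(t[:,:2].astype(np.float32)); out=('rim',np.round(c,1),round(r,1),len(t))
            print(n,k,st[i],'z',np.percentile(P[:,2],[2,50,98]).round(1),'xy',np.median(P[:,:2],0).round(1),out)
E
```

```text
top blue [632 116   8  36 187] z [ 3.3 10.9 23.6] xy [ 777.2 -622.6] ('rim', array([ 783.6, -623. ]), 19.0, 38)
top blue [295 179  33  36 897] z [ 61.8  65.8 104.4] xy [622.5  -6.4] ('rim', array([616.8,  -6.4]), 26.9, 161)
top blue [   0  220   47   38 1097] z [ 44.   90.6 129.8] xy [530.3 450.7] ('rim', array([532.6, 461.3]), 25.6, 109)
top green [ 114  247   83   80 6335] z [-0.5  2.6 11.9] xy [465.9 268.2] ([[535.0, 343.0], [538.0, 198.0], [399.0, 189.0], [396.0, 331.0]], array([467.  , 265.25]))
side orange [403 168  28  32 753] z [ 62.   90.2 106.8] xy [ 473.6 -243. ] ('rim', array([ 476.1, -258.9]), 29.5, 158)
side blue [359  66  39  11 180] z [135.2 140.4 143.3] xy [ 781.7 -671. ] ('rim', array([ 781.7, -674.3]), 58.4, 153)
side blue [370  72  41  12 235] z [127.3 140.5 143. ] xy [ 732.7 -643.7] ('rim', array([ 731.5, -645.5]), 59.1, 202)
side blue [ 593   77   47   66 2277] z [-199.6 -109.9  -79.6] xy [  192.  -1361.5] ('rim', array([  195.5, -1489.6]), 147.5, 820)
side blue [273 208  30  36 764] z [ 63.2  87.9 106.7] xy [610.9   6.5] ('rim', array([619.2,  -2.6]), 29.1, 151)
side green [ 197  340  137  117 8714] z [ 3.9  6.4 15.9] xy [463.7 277. ] ([[532.0, 350.0], [581.0, 189.0], [396.0, 197.0], [376.0, 343.0]], array([471.25, 269.75]))
```

```bash
python3 - <<'E'
import cv2,numpy as np
z=np.load('top.npz');p,d,K,T=z['p'],z['d'],z['K'],z['T']
hsv=cv2.cvtColor(p,cv2.COLOR_RGB2HSV);print(hsv[285,464],hsv[270,464],hsv[330,300])
v,u=np.mgrid[255:320,420:495];v,u=v.ravel(),u.ravel()
P=(np.linalg.inv(K)@np.vstack([u,v,np.ones_like(u)])*d[v,u]).T@T[:3,:3].T+T[:3,3]
t=P[(P[:,2]>99)&(P[:,2]<112)];print(len(t),cv2.minEnclosingCircle(t[:,:2].astype(np.float32)),t[:,2].mean())
# colour ellipse of the rim cast to z=105
m=cv2.inRange(hsv,(3,185,110),(14,255,255));m[:255]=0;m[320:]=0;m[:,:420]=0;m[:,495:]=0
c=max(cv2.findContours(m,0,1)[0],key=cv2.contourArea);print(cv2.boundingRect(c),cv2.contourArea(c))
r=np.array([T[:3,:3]@np.linalg.inv(K)@[*q[0],1.] for q in c]);X=T[:3,3]+r*((105-T[2,3])/r[:,2:])
print(cv2.minEnclosingCircle(X[:,:2].astype(np.float32)))
E
```

```text
[ 15 156 227] [ 13 169 195] [ 14 127 183]
238 ((474.6563720703125, -261.550537109375), 27.683469772338867) 102.51075825026061
(469, 271, 9, 6) 9.5
((494.8137512207031, -267.314453125), 6.739635467529297)
```

Orange axis is about (475,-260.5); the fitted radius of 27.7 mm and the rim height near 105 mm match the sizes given. Tray is about (467,267). Moving above the pot.

>>> arm_command:
  deltas:
    - {"dx": 0.025, "dy": 0.035, "dz": 0, "jaw": 1}
    - {"dx": 0.05, "dy": 0.07, "dz": 0, "jaw": 1}
    - {"dx": 0.075, "dy": 0.105, "dz": 0, "jaw": 1}
    - {"dx": 0.1, "dy": 0.14, "dz": 0, "jaw": 1}
    - {"dx": 0.125, "dy": 0.175, "dz": 0, "jaw": 1}
    - {"dx": 0.15, "dy": 0.21, "dz": 0, "jaw": 1}
    - {"dx": 0.175, "dy": 0.245, "dz": 0, "jaw": 1}
    - {"dx": 0.2, "dy": 0.28, "dz": 0, "jaw": 1}
    - {"dx": 0.225, "dy": 0.315, "dz": 0, "jaw": 1}
    - {"dx": 0.24, "dy": 0.338, "dz": 0, "jaw": 1}
    - {"dx": 0.247, "dy": 0.348, "dz": -0.01, "jaw": 1}
    - {"dx": 0.247, "dy": 0.348, "dz": -0.03, "jaw": 1}
    - {"dx": 0.247, "dy": 0.348, "dz": -0.05, "jaw": 1}
    - {"dx": 0.247, "dy": 0.348, "dz": -0.06, "jaw": 1}
    - {"dx": 0.247, "dy": 0.348, "dz": -0.06, "jaw": 1}
    - {"dx": 0.247, "dy": 0.348, "dz": -0.06, "jaw": 1}

```text
invalid input at $.deltas[0]: expected keys dx, dy, dz, yaw, jaw
```

```bash
python3 - <<'E'
from cell import *
import cv2,numpy as np
s=read_state();print(s['clock'],s['eef_pos'],s['tool_rot'],s['force'])
c=camera_params("wrist");p,d=get_image("wrist");K,T=np.array(c["camera_matrix"]),np.array(c["extrinsics"]);np.savez('wrist.npz',p=p,d=d,K=K,T=T)
v,u=np.nonzero(d>0)
P=(np.linalg.inv(K)@np.vstack([u,v,np.ones_like(u)])*d[v,u]).T@T[:3,:3].T+T[:3,3]
t=P[(P[:,2]>101)&(P[:,2]<109)&(np.hypot(P[:,0]-475,P[:,1]+260)<45)];print(len(t),cv2.minEnclosingCircle(t[:,:2].astype(np.float32)) if len(t) else 0,t[:,2].mean())
cv2.imwrite('pics/b.png',p[:,:,::-1])
E
```

```text
0.1 [ 228.063528   -608.0867567   230.48425709] [-3.13989984e+00  2.91883393e-05  3.58817033e-01] [-0.03710132 -0.7219064   0.35763786]
0 0 nan<stdin>:7: RuntimeWarning: Mean of empty slice.
  ret = ret.dtype.type(ret / rcount)
```

View pics/b.png

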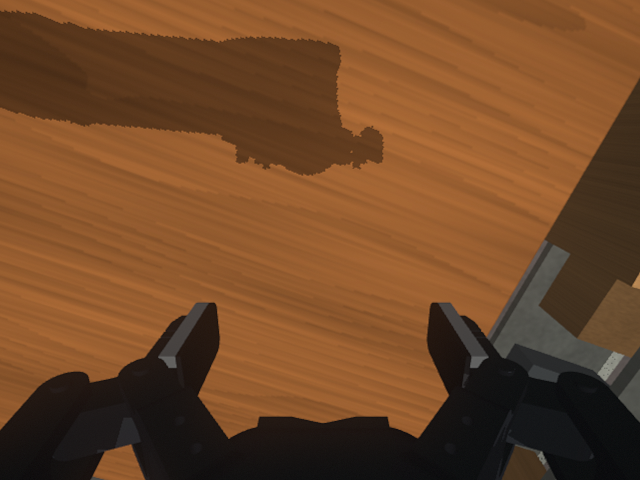

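The move was refused because every row needs a yaw key. The wrist picture shows only bench and the open fingers, with tips near (205,330) and (440,330).

>>> arm_command:
  deltas:
    - {"dx": 0.025, "dy": 0.035, "dz": 0, "yaw": 0, "jaw": 1}
    - {"dx": 0.05, "dy": 0.07, "dz": 0, "yaw": 0, "jaw": 1}
    - {"dx": 0.075, "dy": 0.105, "dz": 0, "yaw": 0, "jaw": 1}
    - {"dx": 0.1, "dy": 0.14, "dz": 0, "yaw": 0, "jaw": 1}
    - {"dx": 0.125, "dy": 0.175, "dz": 0, "yaw": 0, "jaw": 1}
    - {"dx": 0.15, "dy": 0.21, "dz": 0, "yaw": 0, "jaw": 1}
    - {"dx": 0.175, "dy": 0.245, "dz": 0, "yaw": 0, "jaw": 1}
    - {"dx": 0.2, "dy": 0.28, "dz": 0, "yaw": 0, "jaw": 1}
    - {"dx": 0.225, "dy": 0.315, "dz": 0, "yaw": 0, "jaw": 1}
    - {"dx": 0.24, "dy": 0.338, "dz": 0, "yaw": 0, "jaw": 1}
    - {"dx": 0.247, "dy": 0.348, "dz": -0.01, "yaw": 0, "jaw": 1}
    - {"dx": 0.247, "dy": 0.348, "dz": -0.03, "yaw": 0, "jaw": 1}
    - {"dx": 0.247, "dy": 0.348, "dz": -0.05, "yaw": 0, "jaw": 1}
    - {"dx": 0.247, "dy": 0.348, "dz": -0.06, "yaw": 0, "jaw": 1}
    - {"dx": 0.247, "dy": 0.348, "dz": -0.06, "yaw": 0, "jaw": 1}
    - {"dx": 0.247, "dy": 0.348, "dz": -0.06, "yaw": 0, "jaw": 1}

```text
clock: 1.75
eef_pos: [475.0, -261.4, 171.4]
tool_rot: [3.141, 0.0, 0.358]
force: [-0.7, 0.2, 0.4]
width: 85.4
gripper_force: 0.0
```

```bash
python3 - <<'E'
from cell import *
import cv2,numpy as np
s=read_state();print(s['clock'],s['eef_pos'],s['tool_rot'],s['force'])
c=camera_params("wrist");p,d=get_image("wrist");K,T=np.array(c["camera_matrix"]),np.array(c["extrinsics"]);np.savez('wrist.npz',p=p,d=d,K=K,T=T)
v,u=np.nonzero(d>0)
P=(np.linalg.inv(K)@np.vstack([u,v,np.ones_like(u)])*d[v,u]).T@T[:3,:3].T+T[:3,3]
t=P[(P[:,2]>101)&(P[:,2]<109)&(np.hypot(P[:,0]-475,P[:,1]+260)<45)];print(len(t),cv2.minEnclosingCircle(t[:,:2].astype(np.float32)) if len(t) else 0)
cv2.imwrite('pics/c.png',p[:,:,::-1])
E
```

```text
1.75 [ 475.04839896 -261.41364546  171.37372737] [3.14134670e+00 1.96384778e-04 3.57604034e-01] [-0.73173903  0.20397204  0.40292318]
1474 ((475.7425537109375, -261.30078125), 27.55013084411621)
```

View pics/c.png

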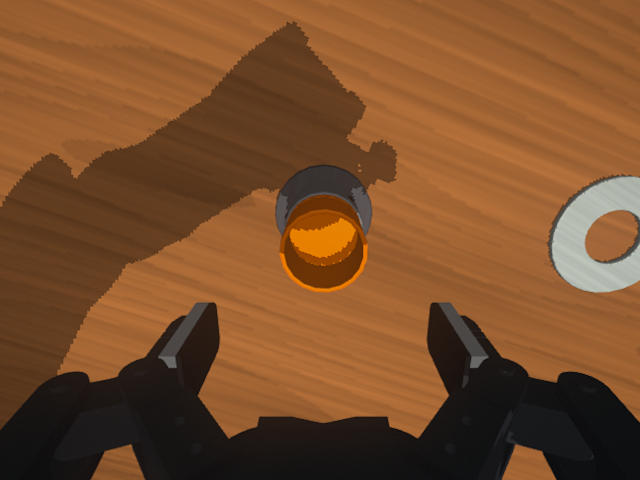

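The orange cup's rim is centred near (324,248) in its dark foot. The fit is (475.7,-261.3) with radius 27.6 mm, so the tool is centred on it. Descending and closing.

>>> arm_command:
  deltas:
    - {"dx": 0.001, "dy": 0, "dz": -0.02, "yaw": 0, "jaw": 1}
    - {"dx": 0.001, "dy": 0, "dz": -0.045, "yaw": 0, "jaw": 1}
    - {"dx": 0.001, "dy": 0, "dz": -0.07, "yaw": 0, "jaw": 1}
    - {"dx": 0.001, "dy": 0, "dz": -0.09, "yaw": 0, "jaw": 1}
    - {"dx": 0.001, "dy": 0, "dz": -0.1, "yaw": 0, "jaw": 1}
    - {"dx": 0.001, "dy": 0, "dz": -0.103, "yaw": 0, "jaw": 1}
    - {"dx": 0.001, "dy": 0, "dz": -0.103, "yaw": 0, "jaw": 1}
    - {"dx": 0.001, "dy": 0, "dz": -0.103, "yaw": 0, "jaw": 0.8}
    - {"dx": 0.001, "dy": 0, "dz": -0.103, "yaw": 0, "jaw": 0.7}
    - {"dx": 0.001, "dy": 0, "dz": -0.103, "yaw": 0, "jaw": 0.6}
    - {"dx": 0.001, "dy": 0, "dz": -0.103, "yaw": 0, "jaw": 0.4}
    - {"dx": 0.001, "dy": 0, "dz": -0.103, "yaw": 0, "jaw": 0.2}
    - {"dx": 0.001, "dy": 0, "dz": -0.103, "yaw": 0, "jaw": 0}
    - {"dx": 0.001, "dy": 0, "dz": -0.103, "yaw": 0, "jaw": 0}
    - {"dx": 0.001, "dy": 0, "dz": -0.103, "yaw": 0, "jaw": 0}

```text
clock: 3.3
eef_pos: [476.9, -261.0, 69.6]
tool_rot: [3.14, -0.001, 0.358]
force: [-0.9, 0.7, 7.1]
width: 54.1
gripper_force: 62.2
```

Gripped at 54 mm. Pulling up slowly.

>>> arm_command:
  deltas:
    - {"dx": 0, "dy": 0, "dz": 0.003, "yaw": 0, "jaw": 0}
    - {"dx": 0, "dy": 0, "dz": 0.006, "yaw": 0, "jaw": 0}
    - {"dx": 0, "dy": 0, "dz": 0.009, "yaw": 0, "jaw": 0}
    - {"dx": 0, "dy": 0, "dz": 0.012, "yaw": 0, "jaw": 0}
    - {"dx": 0, "dy": 0, "dz": 0.016, "yaw": 0, "jaw": 0}
    - {"dx": 0, "dy": 0, "dz": 0.02, "yaw": 0, "jaw": 0}
    - {"dx": 0, "dy": 0, "dz": 0.024, "yaw": 0, "jaw": 0}
    - {"dx": 0, "dy": 0, "dz": 0.028, "yaw": 0, "jaw": 0}
    - {"dx": 0, "dy": 0, "dz": 0.032, "yaw": 0, "jaw": 0}
    - {"dx": 0, "dy": 0, "dz": 0.036, "yaw": 0, "jaw": 0}
    - {"dx": 0, "dy": 0, "dz": 0.042, "yaw": 0, "jaw": 0}
    - {"dx": 0, "dy": 0, "dz": 0.05, "yaw": 0, "jaw": 0}
    - {"dx": 0, "dy": 0, "dz": 0.06, "yaw": 0, "jaw": 0}
    - {"dx": 0, "dy": 0, "dz": 0.07, "yaw": 0, "jaw": 0}
    - {"dx": 0, "dy": 0, "dz": 0.08, "yaw": 0, "jaw": 0}
    - {"dx": 0, "dy": 0, "dz": 0.08, "yaw": 0, "jaw": 0}

```text
clock: 4.9
eef_pos: [477.3, -261.2, 150.1]
tool_rot: [3.139, -0.002, 0.359]
force: [-0.8, 0.4, -1.3]
width: 53.6
gripper_force: 63.9
```

```bash
python3 - <<'E'
from cell import *
import cv2,numpy as np
p,d=get_image("side");c=camera_params("side");K,T=np.array(c["camera_matrix"]),np.array(c["extrinsics"])
m=cv2.inRange(cv2.cvtColor(p,cv2.COLOR_RGB2HSV),(3,215,60),(16,255,255));m[:, :300]=0;m[:, 520:]=0;m[:90]=0;m[300:]=0
nn,L,st,ce=cv2.connectedComponentsWithStats(m)
for i in range(1,nn):
    if st[i,4]<80: continue
    v,u=np.nonzero((L==i)&(d>0))
    P=(np.linalg.inv(K)@np.vstack([u,v,np.ones_like(u)])*d[v,u]).T@T[:3,:3].T+T[:3,3]
    print(st[i],np.percentile(P[:,2],[2,50,98]).round(1),np.median(P,0).round(1))
cv2.imwrite('pics/d.png',p[60:300,260:580,::-1])
E
```

```text
[405 133  31  45 708] [111.6 149.4 187.4] [ 469.2 -241.8  149.4]
```

View pics/d.png

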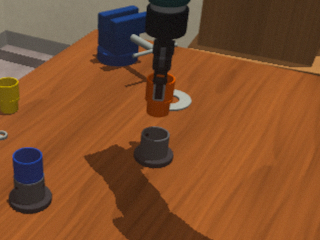

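The pot hangs upright in the gripper, crop position (160,95), and its base stands alone at (155,147). The blue pot is untouched at (30,180). Carrying over to the tray.

>>> arm_command:
  deltas:
    - {"dx": 0, "dy": 0.01, "dz": 0.01, "yaw": 0, "jaw": 0}
    - {"dx": 0, "dy": 0.03, "dz": 0.02, "yaw": 0, "jaw": 0}
    - {"dx": -0.005, "dy": 0.06, "dz": 0.02, "yaw": 0, "jaw": 0}
    - {"dx": -0.01, "dy": 0.095, "dz": 0.02, "yaw": 0, "jaw": 0}
    - {"dx": -0.01, "dy": 0.13, "dz": 0.02, "yaw": 0, "jaw": 0}
    - {"dx": -0.01, "dy": 0.165, "dz": 0.02, "yaw": 0, "jaw": 0}
    - {"dx": -0.01, "dy": 0.2, "dz": 0.02, "yaw": 0, "jaw": 0}
    - {"dx": -0.01, "dy": 0.235, "dz": 0.02, "yaw": 0, "jaw": 0}
    - {"dx": -0.01, "dy": 0.27, "dz": 0.02, "yaw": 0, "jaw": 0}
    - {"dx": -0.01, "dy": 0.305, "dz": 0.02, "yaw": 0, "jaw": 0}
    - {"dx": -0.01, "dy": 0.34, "dz": 0.02, "yaw": 0, "jaw": 0}
    - {"dx": -0.01, "dy": 0.375, "dz": 0.02, "yaw": 0, "jaw": 0}
    - {"dx": -0.01, "dy": 0.41, "dz": 0.02, "yaw": 0, "jaw": 0}
    - {"dx": -0.01, "dy": 0.445, "dz": 0.02, "yaw": 0, "jaw": 0}
    - {"dx": -0.01, "dy": 0.48, "dz": 0.01, "yaw": 0, "jaw": 0}
    - {"dx": -0.01, "dy": 0.51, "dz": 0, "yaw": 0, "jaw": 0}
    - {"dx": -0.01, "dy": 0.525, "dz": 0, "yaw": 0, "jaw": 0}
    - {"dx": -0.01, "dy": 0.528, "dz": 0, "yaw": 0, "jaw": 0}
    - {"dx": -0.01, "dy": 0.528, "dz": 0, "yaw": 0, "jaw": 0}

```text
clock: 6.85
eef_pos: [466.2, 266.6, 148.7]
tool_rot: [3.141, 0.0, 0.359]
force: [0.2, 0.9, -0.6]
width: 53.8
gripper_force: 63.8
```

```bash
python3 - <<'E'
from cell import *
import cv2,numpy as np
p,d=get_image("side");c=camera_params("side");K,T=np.array(c["camera_matrix"]),np.array(c["extrinsics"])
h=cv2.cvtColor(p,cv2.COLOR_RGB2HSV);m=cv2.inRange(h,(3,215,60),(16,255,255))
nn,L,st,ce=cv2.connectedComponentsWithStats(m)
for i in range(1,nn):
    if st[i,4]<300: continue
    v,u=np.nonzero((L==i)&(d>0))
    P=(np.linalg.inv(K)@np.vstack([u,v,np.ones_like(u)])*d[v,u]).T@T[:3,:3].T+T[:3,3]
    print(st[i],np.percentile(P[:,2],[1,50,99]).round(1),np.median(P,0).round(1))
cv2.imwrite('pics/e.png',cv2.resize(p,(480,360))[:,:,::-1])
E
```

```text
[ 245  289   37   68 1402] [  2.  153.8 185.8] [447.3 273.4 153.8]
```

View pics/e.png

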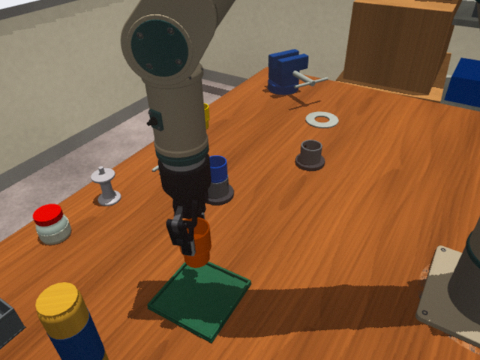

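The pot is held upright at (197,240), over the tray (200,297), and the base and blue pot are standing where they were. Lowering to just above the floor.

>>> arm_command:
  deltas:
    - {"dx": 0, "dy": 0, "dz": -0.01, "yaw": 0, "jaw": 0}
    - {"dx": 0, "dy": 0, "dz": -0.03, "yaw": 0, "jaw": 0}
    - {"dx": 0, "dy": 0, "dz": -0.05, "yaw": 0, "jaw": 0}
    - {"dx": 0, "dy": 0, "dz": -0.07, "yaw": 0, "jaw": 0}
    - {"dx": 0, "dy": 0, "dz": -0.085, "yaw": 0, "jaw": 0}
    - {"dx": 0, "dy": 0, "dz": -0.093, "yaw": 0, "jaw": 0}
    - {"dx": 0, "dy": 0, "dz": -0.096, "yaw": 0, "jaw": 0}
    - {"dx": 0, "dy": 0, "dz": -0.098, "yaw": 0, "jaw": 0}
    - {"dx": 0, "dy": 0, "dz": -0.1, "yaw": 0, "jaw": 0}
    - {"dx": 0, "dy": 0, "dz": -0.101, "yaw": 0, "jaw": 0}
    - {"dx": 0, "dy": 0, "dz": -0.101, "yaw": 0, "jaw": 0}
    - {"dx": 0, "dy": 0, "dz": -0.101, "yaw": 0, "jaw": 0}

```text
clock: 8.1
eef_pos: [466.4, 267.5, 47.6]
tool_rot: [-3.142, -0.001, 0.359]
force: [0.8, 0.4, -0.9]
width: 53.5
gripper_force: 63.8
```

>>> arm_command:
  deltas:
    - {"dx": 0, "dy": 0, "dz": -0.001, "yaw": 0, "jaw": 0}
    - {"dx": 0, "dy": 0, "dz": -0.002, "yaw": 0, "jaw": 0}
    - {"dx": 0, "dy": 0, "dz": -0.003, "yaw": 0, "jaw": 0}
    - {"dx": 0, "dy": 0, "dz": -0.003, "yaw": 0, "jaw": 0}
    - {"dx": 0, "dy": 0, "dz": -0.003, "yaw": 0, "jaw": 0}

```text
clock: 8.6
eef_pos: [466.3, 267.4, 44.7]
tool_rot: [-3.141, -0.0, 0.359]
force: [-1.9, -0.4, 6.2]
width: 54.1
gripper_force: 64.4
```

Contact with the floor (+6 N). Releasing and going up.

>>> arm_command:
  deltas:
    - {"dx": 0, "dy": 0, "dz": 0, "yaw": 0, "jaw": 0.6}
    - {"dx": 0, "dy": 0, "dz": 0, "yaw": 0, "jaw": 0.8}
    - {"dx": 0, "dy": 0, "dz": 0, "yaw": 0, "jaw": 1}
    - {"dx": 0, "dy": 0, "dz": 0, "yaw": 0, "jaw": 1}
    - {"dx": 0, "dy": 0, "dz": 0, "yaw": 0, "jaw": 1}
    - {"dx": 0, "dy": 0, "dz": 0, "yaw": 0, "jaw": 1}
    - {"dx": 0, "dy": 0, "dz": 0.01, "yaw": 0, "jaw": 1}
    - {"dx": 0, "dy": 0, "dz": 0.03, "yaw": 0, "jaw": 1}
    - {"dx": 0, "dy": 0, "dz": 0.06, "yaw": 0, "jaw": 1}
    - {"dx": 0, "dy": 0, "dz": 0.09, "yaw": 0, "jaw": 1}
    - {"dx": 0, "dy": 0, "dz": 0.12, "yaw": 0, "jaw": 1}
    - {"dx": 0, "dy": 0, "dz": 0.15, "yaw": 0, "jaw": 1}
    - {"dx": 0, "dy": 0, "dz": 0.16, "yaw": 0, "jaw": 1}
    - {"dx": 0, "dy": 0, "dz": 0.16, "yaw": 0, "jaw": 1}

```text
clock: 10.0
eef_pos: [467.1, 267.9, 206.1]
tool_rot: [-3.141, -0.004, 0.359]
force: [0.9, 0.0, -0.7]
width: 85.5
gripper_force: 0.0
```

```bash
python3 - <<'E'
from cell import *
import cv2,numpy as np
p,d=get_image("side");c=camera_params("wrist");w,e=get_image("wrist");K,T=np.array(c["camera_matrix"]),np.array(c["extrinsics"])
v,u=np.nonzero(e>0)
P=(np.linalg.inv(K)@np.vstack([u,v,np.ones_like(u)])*e[v,u]).T@T[:3,:3].T+T[:3,3]
t=P[(P[:,2]>75)&(P[:,2]<86)&(np.hypot(P[:,0]-466,P[:,1]-267)<45)];print(len(t),cv2.minEnclosingCircle(t[:,:2].astype(np.float32)),np.ptp(t[:,2]),np.median(t[:,2]))
cv2.imwrite('pics/f.png',np.hstack([cv2.resize(x,(400,300)) for x in(p,w)])[:,:,::-1])
E
```

```text
967 ((465.01416015625, 267.431884765625), 27.591136932373047) 7.485803362346246 79.93586148786295
```

View pics/f.png

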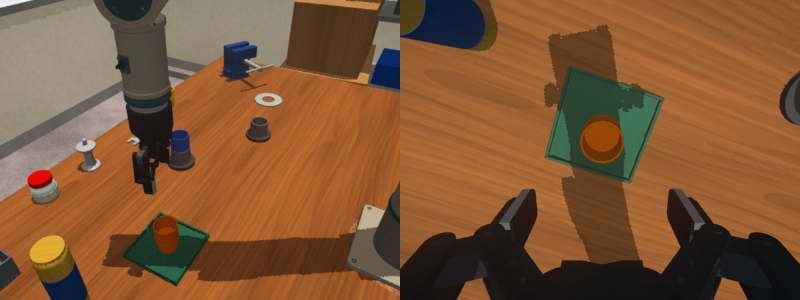

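The pot stands upright in the middle of the tray (side view (166,235), wrist view (602,140)) with its rim at 80 mm, as it should be on the tray floor. The base (258,128) and the blue pot (181,148) are in place, and the gripper is clear.

```bash
python3 -c "from cell import *;print(finish_job())"
```

```text
the job is handed in; nothing more can be done
None
```

The orange pot came straight up out of its base and stands upright and released near the middle of the green tray; the grey base and the blue pot look unmoved in the last picture, and the job is handed in, with no verdict returned.

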